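Key and seat the filter housing cover

ROBOT

A 6-joint arm with a two-finger parallel gripper is mounted at the origin on the work surface. World frame = base frame: x ahead of the robot, y to its left, z up, the work surface at z = 0. Lengths are in mm, angles in rad, forces in N, time in s.
With the tool pointing down it reaches from about 350 to 775 mm from the base axis. Payload 5.5 kg.
Tool frame: the origin (TCP) lies at the centre of the arm's flange, where the gripper is bolted on; the fingertips stand 173 mm ahead of it and the grasp point (between the pads) lies 155 mm ahead of it; z points along the fingers, y is the direction in which the jaws open and shut (so a half turn about z gives the same grasp; the last joint's range is limited). The gripper opens to 85 mm and grips with 20 to 120 N. Pads are 22 mm wide; open, the fingers measure 114 mm over their backs; the gripper's body (76 mm by 85 mm) begins 54 mm behind the grasp point. The pads swing forward as they close: fully open they stand 13 mm farther back than shut.
Start: joints at [1.078, 0.313, 0.046, 1.304, 0, 1.431], TCP at [198.696, 539.604, 404.723] pointing down, gripper open.
Joint ranges: [-2.76, 2.76], [-0.86, 1.69], [-1.03, 1.26], [-2.2, 2.34], [-1.47, 1.5], [-3.14, 3.14]. Speed limits (rad/s): [2.57, 2.57, 3.14, 3.14, 3.14, 3.14].

INTERFACE

Orientations are given as [roll, pitch, yaw] about the fixed x, y, z axes, in that order (R = Rz(yaw) Ry(pitch) Rx(roll)).
In Python, from workcell import arm gives the robot as it stands.
- The arm moves only by the shell command python3 -m jog 'ROWS' [FORCE]. ROWS is a JSON object of lists of equal length, an entry for each row: "twist": the turn, a rotation vector about the tool's x, y, z in degrees, a list of three; "translation": the shift along the tool's x, y, z in cm, a list of three; "fingers": the opening in per cent of the stroke, from 0 (shut) to 100 (fully open). A call has 1 to 12 rows; each row shifts and turns the pose as measured when the row begins, along the tool's axes as they then stand; what a row does not reach is not made up. A row lasts 1/10 s, in which the tool goes at most 50 mm and 8.59 degrees, less where a joint would pass 70% of its speed; a pose out of reach is approached as far as the arm can. A call with a gripper value outside its range is refused whole. The fingers move at their own pace and stop on an object; FORCE is the grip in N (left out, the last holds). Time passes only in rows, so rows that do not move let the fingers close. It gives the time, the measured TCP pose, the force and the opening at its end, in the units of the state.
- arm.get_obs(): the state, without advancing time (a new reading comes with each control period).
- arm.get_image(name): name is "scene" or "side" or "wrist"; returns the picture (400x640x3 uint8, red, green, blue); there is no depth.
- arm.camera_model(name): a dict with "fx", "fy", "cx", "cy" (pixels), "dist_coeffs" ([k1, k2, p1, p2, k3] as OpenCV has them; the pictures are not rectified), "xyz" and "attitude" of the camera in the world. Camera axes: x right, y up, looking along -z (the intrinsics and any distortion apply to the point x, -y, -z); pixel columns grow to the right and rows downward; lengths in mm; the calibration is good to about 2 mm. A picture is of the moment at which its call begins: read the wrist's pose just before it. camera_model takes no time and is no camera call; for the wrist camera it gives the pose at the moment of the call.
- arm.finish_job(): hands the job in, once; it reports no verdict.
The state is a dict: "t": time; "q": joint angles; "qvel": joint speeds; "tau": joint torques, N m; "eef_pos": TCP position; "ee_rot": TCP orientation; "contact_force": force on the tool from outside, world axes, zero at the start; "wrist_torque": the same for the moment, N m; "width": opening from 0.0 (shut) to 1.0 (fully open).
Only numpy, scipy, OpenCV 4.12 (cv2) and the standard library are available. Lean on these libraries where they do the work, as an engineer would, in place of code of your own. Each camera call takes 0.05 s, during which the arm holds its last target.

TASK

The loose round cover on the filter housing has been left turned the wrong way. Push it round by its studs with a fingertip until the notch in its rim meets the pin on the housing, then press it down flush onto the housing and let go. Do not lift the cover off, and leave the jar, the tape roll and the small bottle where they are.

Things in the scene. Friction and masses are not known exactly. Their poses are not given: they have to be found in the camera images.
- housing: Steel filter housing bolted to the bench on a 200 x 130 mm foot. Origin: on the bench, on the bowl's upright axis; z up, x towards the locating pin. Its flange, a flat ring 172 mm across, has its top 90 mm above the origin; an ear 26 mm wide behind the pin reaches 110 mm from the axis. Two pipe stubs along y, at 46 mm height, reach 102 mm from the axis.
- pin (a point): Tip of the housing's upright locating pin, 70 mm from the housing's axis: 10 mm in diameter, 7 mm tall above the flange, tapering to 6 mm at its tip. About half of it shows outside the cover's rim while the notch is elsewhere.
- cover: Loose round aluminium cover, 140 mm across, 8 mm thick, 0.28 to 0.44 kg. Origin: centre of its underside; z up, x towards its notch. Starts 40 to 180 degrees off, either way, level on a raised rubber seal: underside 8 mm above the flange, 1 mm clear of the pin. Three studs 16 mm thick stand 48 mm from its centre, 60, 180 and 300 degrees from the notch; tops 26 mm above the underside.
- notch (a point): Middle of the mouth of the cover's only notch: on the rim, at the plate's top face, 70 mm from the cover's centre, 8 mm above its underside. The notch is a straight slot 16 mm wide and 12 mm deep from the rim inwards, right through the plate.
- hub (a point): Centre of the top face of the cover's round hub, 34 mm across, 24 mm above the cover's underside. The hub sits over a fixed centre rod with 1 mm play, so the cover turns about the housing's axis: pushed sideways at a stud it turns either way with about 1 to 3 N and stops when the finger stops.
- seal (a joint): Rubber seal ring under the cover: 0 m raised (start), 0.008 m pressed right into its groove. It holds the cover up by its stiffness and stays where it is pressed to. With the notch over the pin, about 6 to 8 N down on the hub sinks the cover 8 mm until it lies on the flange; otherwise the pin stops it after 1 mm.
- jar: Closed glass jar with blue lid, 72 mm across, 110 mm tall; origin at the centre of its underside. To be left alone.
- tape_roll: Cardboard tape roll lying flat, 90 mm across, 45 mm tall; origin at the centre of its underside. To be left alone.
- vial: Small amber bottle with black cap, 48 mm across, 100 mm tall; origin at the centre of its underside. To be left alone.
Things that resemble listed ones, but are neither listed nor needed, are in the scene too. What is meant by the cover is not blue or purple, and is the smaller of those in its own colour.

How it is judged:
By the outcome, as a careful person would: the job done as asked, in the order asked, and still so for the second after the job is handed in, with the robot touching nothing.
It also fails if it takes over 72 s, if anything falls off the work surface, if the arm or the gripper's body presses on something with over 40 N, if the wrist force passes 120 N, or if a joint passes its speed limit or range.

## Working session

There is one attempt and no reset: what is moved stays moved. The work goes in short steps, Python scripts to look and compute and a shell command to move; the robot and the scene stay as the last step left them, time stands still between calls to the robot, and variables do not carry over. Pictures are saved under pics/ and viewed, and the job is handed in when it is done.

```bash
ls; mkdir -p pics; python3 - <<'E'
from workcell import arm
import cv2
print(arm.get_obs())
for n in ["scene","side","wrist"]:
    print(n,arm.camera_model(n))
    cv2.imwrite(f"pics/{n}0.png",cv2.cvtColor(arm.get_image(n),cv2.COLOR_RGB2BGR))
E
```

```text
pics
{'t': 0.0, 'q': array([ 1.07844464e+00,  3.13997112e-01,  4.49795386e-02,  1.30357641e+00,
       -1.59599125e-06,  1.43120050e+00]), 'qvel': array([-1.00196198e-03,  6.61361684e-04,  9.93646643e-05,  7.51885600e-04,
        1.67203398e-03, -6.58626957e-04]), 'tau': array([ 1.59925119e-03, -4.80625999e+01,  2.98534727e+01,  1.94517971e-02,
       -1.42089630e-04, -7.22443758e-06]), 'eef_pos': array([198.56945795, 539.42064924, 403.81067361]), 'ee_rot': array([-3.13981227e+00, -2.48550059e-04,  2.78883657e+00]), 'contact_force': array([ 0.43090733, -0.16226171,  0.73546045]), 'wrist_torque': array([0.00222721, 0.0439179 , 0.01809272]), 'width': 0.997810599568496}
scene {'fx': 511.90462019797343, 'fy': 511.90462019797343, 'cx': 324.67299353171353, 'cy': 204.53956456058648, 'dist_coeffs': array([-0.16903309,  0.        ,  0.        ,  0.        ,  0.        ]), 'xyz': array([1422.98571115,  174.82841842,  969.83346233]), 'attitude': array([0.78680761, 0.01590786, 1.77355661])}
side {'fx': 441.7605493195146, 'fy': 441.7605493195146, 'cx': 320.08017589336777, 'cy': 199.0499011737417, 'dist_coeffs': array([-0.01633812,  0.        ,  0.        ,  0.        ,  0.        ]), 'xyz': array([  22.61760203, -599.16917428,  719.02015466]), 'attitude': array([ 0.9326189 , -0.0057302 , -0.74240024])}
wrist {'fx': 309.50985885389576, 'fy': 309.50985885389576, 'cx': 323.42791147924527, 'cy': 201.33936656981987, 'dist_coeffs': array([-0.03393298,  0.        ,  0.        ,  0.        ,  0.        ]), 'xyz': array([128.87309744, 565.09723713, 373.50916813]), 'attitude': array([-0.29543528,  0.00185782,  1.21610203])}
```

View pics/scene0.png

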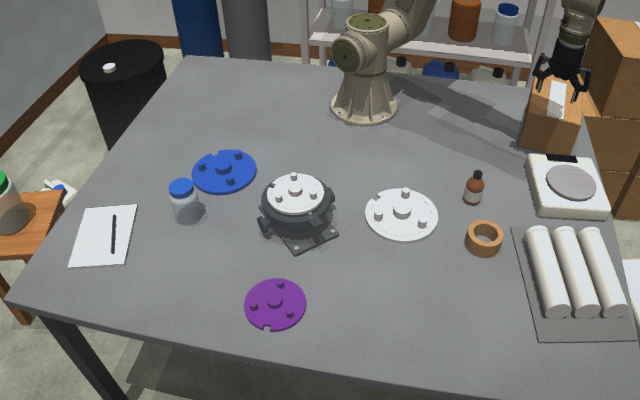

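View pics/side0.png

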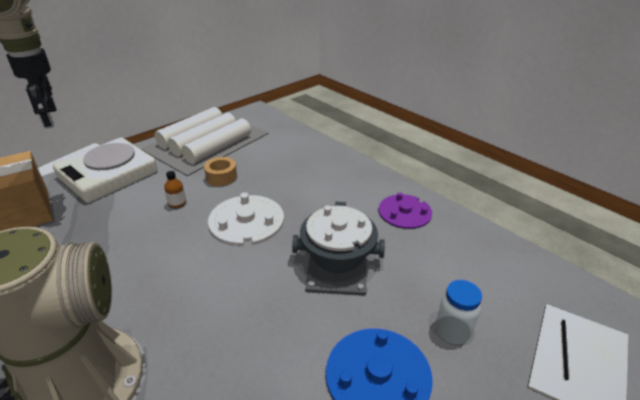

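View pics/wrist0.png

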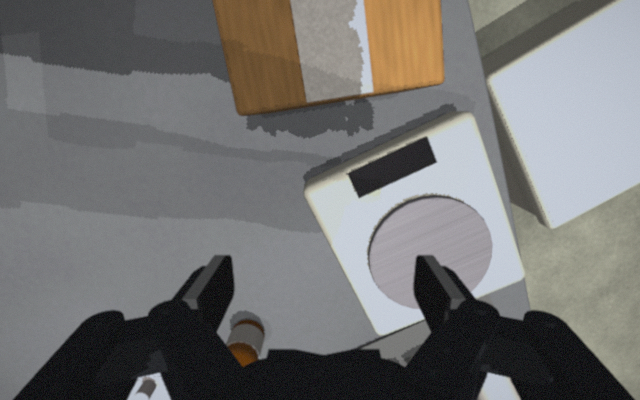

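The housing with the white cover is at about (295,205) in scene and (338,235) in side. I'll zoom in on both.

```bash
python3 - <<'E'
import cv2,numpy as np
a=cv2.imread("pics/scene0.png")[160:260,245:350]
b=cv2.imread("pics/side0.png")[190:300,285:395]
a=cv2.resize(a,(700,600),interpolation=cv2.INTER_CUBIC);cv2.imwrite("pics/z1.png",a[:, :700])
b=cv2.resize(b,(600,600),interpolation=cv2.INTER_CUBIC);cv2.imwrite("pics/z2.png",b)
E
```

```text
(no output)
```

View pics/z1.png

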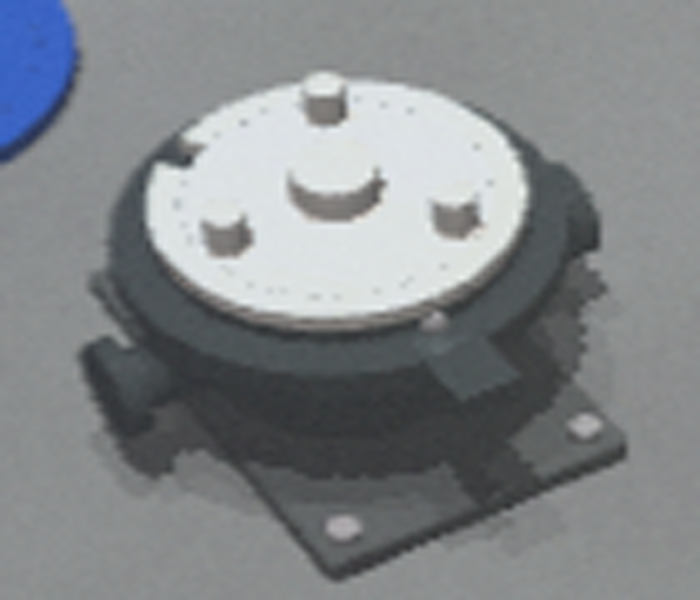

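View pics/z2.png

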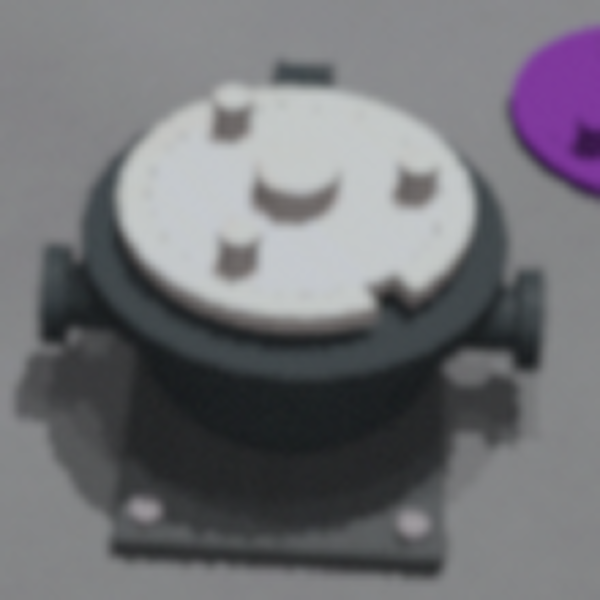

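```bash
cat > h.py <<'E'
import numpy as np,cv2
from scipy.spatial.transform import Rotation as R
def proj(m,P):
    P=np.atleast_2d(np.asarray(P,float)); Rw=R.from_euler('xyz',m['attitude']).as_matrix()
    c=(P-m['xyz'])@Rw; c=c*[1,-1,-1]
    K=np.array([[m['fx'],0,m['cx']],[0,m['fy'],m['cy']],[0,0,1]])
    return cv2.projectPoints(c.reshape(-1,1,3),np.zeros(3),np.zeros(3),K,m['dist_coeffs'])[0].reshape(-1,2)
def ray(m,uv,z):
    K=np.array([[m['fx'],0,m['cx']],[0,m['fy'],m['cy']],[0,0,1]])
    p=cv2.undistortPoints(np.array([[uv]],float),K,m['dist_coeffs']).ravel()
    d=R.from_euler('xyz',m['attitude']).as_matrix()@np.array([p[0],-p[1],-1])
    return m['xyz']+d*(z-m['xyz'][2])/d[2]
E
python3 - <<'E'
from h import *
from workcell import arm
from scipy.optimize import least_squares
S=arm.camera_model('scene');D=arm.camera_model('side')
zs=lambda x,y:(245+x/6.6667-.43,160+y/6-.42); zd=lambda x,y:(285+x/5.4545-.41,190+y/5.4545-.41)
obs=[]
for cam,f,L in [(S,zs,dict(A=(325,84),B=(223,212),C=(456,190),notch=(168,160),pin=(433,318),ear=(485,378))),(D,zd,dict(A=(238,239),B=(417,165),C=(231,95),notch=(393,310),ear=(303,65)))]:
    for k,v in L.items():
        z=dict(A=124,B=124,C=124,notch=106,pin=97,ear=90)[k]
        w=ray(cam,f(*v),z); print(k,w.round(1)); obs.append((k,cam,np.array(f(*v))))
# studs order: angles from notch: A/B adjacent to notch
def mod(p,k):
    x,y,hy,cy=p
    a={'A':cy-np.pi/3,'B':cy+np.pi/3,'C':cy+np.pi,'notch':cy,'pin':hy,'ear':hy}[k]
    r={'A':48,'B':48,'C':48,'notch':70,'pin':70,'ear':110}[k]
    z=dict(A=124,B=124,C=124,notch=106,pin=97,ear=90)[k]
    return [x+r*np.cos(a),y+r*np.sin(a),z]
f=lambda p:np.concatenate([proj(c,mod(p,k))[0]-o for k,c,o in obs])
best=None
for h0 in np.arange(-3,3,1):
  for c0 in np.arange(-3,3,1):
    s=least_squares(f,[600,200,h0,c0],loss='soft_l1')
    if best is None or s.cost<best.cost:best=s
print(best.x[:2],np.degrees(best.x[2:]),best.cost);print(f(best.x).reshape(-1,2).round(1).tolist())
E
```

```text
A [ 502.  -108.2  124. ]
B [ 583.5 -125.5  124. ]
C [555.6 -46.  124. ]
notch [ 539.3 -160.5  106. ]
pin [601.5 -45.   97. ]
ear [623.5 -21.5  90. ]
A [ 500.  -108.5  124. ]
B [ 582.  -123.5  124. ]
C [558.8 -42.2 124. ]
notch [ 529.7 -161.8  106. ]
ear [627.3 -15.8  90. ]
[546.3306928  -92.84953929] [  402.6726277  24018.50137169] 4.644990750806221
[[0.2, -0.3], [0.5, -0.3], [0.0, 0.1], [0.4, -1.9], [0.2, -1.1], [1.0, 1.3], [0.1, -0.3], [0.5, 0.2], [0.2, 1.3], [0.8, -0.7], [0.7, 0.5]]
```

```bash
python3 -m jog '{"twist":[[0,0,0],[0,0,0],[0,0,0],[0,0,0],[0,0,0],[0,0,0],[0,0,0],[0,0,0],[0,0,0],[0,0,0],[0,0,0],[0,0,0]],"translation":[[-3.9,-3,0],[-3.9,-3,0],[-3.9,-3,0],[-3.9,-3,0],[-3.9,-3,0],[-3.9,-3,0],[-3.9,-3,0],[-3.9,-3,0],[-3.9,-3,0],[-3.9,-3,0],[-3.9,-3,0],[-3.9,-3,0]],"fingers":[0,0,0,0,0,0,0,0,0,0,0,0]}' 40
cat > st.py <<'E'
from h import *
from workcell import arm
import sys
C=np.array([546.3,-92.8])
def st(tx=None,ty=None,yaw=None):
    o=arm.get_obs();p=o['eef_pos'];y=o['ee_rot'][2]
    print('t',o['t'],'p',p.round(1),'rpy deg',np.degrees(o['ee_rot']).round(1),'q6',o['q'][5].round(2),'F',o['contact_force'].round(1),'w',round(o['width'],3))
    d=p[:2]-C;print('polar',np.hypot(*d).round(1),np.degrees(np.arctan2(d[1],d[0])).round(1))
    if tx is not None:
        e=np.array([tx,ty])-p[:2];print('need tool x,y cm',((e@[np.cos(y),np.sin(y)])/10).round(2),((e@[np.sin(y),-np.cos(y)])/10).round(2))
if __name__=='__main__': st(*[float(a) for a in sys.argv[1:]])
E
python3 st.py 572 -62
```

```text
t: 1.35
eef_pos: [517.9, 34.8, 400.8]
ee_rot: [-3.14, -0.001, 2.802]
contact_force: [1.5, -0.3, 0.6]
width: 0.001
t 1.35 p [517.9  34.8 400.8] rpy deg [-1.799e+02 -1.000e-01  1.606e+02] q6 0.25 F [ 1.5 -0.3  0.6] w 0.001
polar 130.8 102.6
need tool x,y cm -8.33 -7.33
```

```bash
python3 -m jog '{"twist":[[0,0,0],[0,0,0],[0,0,0],[0,0,0],[0,0,0]],"translation":[[-2.8,-2.4,0],[-2.8,-2.4,0],[-2.8,-2.4,0],[0,0,0],[0,0,0]],"fingers":[0,0,0,0,0]}' 40
python3 - <<'E'
from st import *
st(572,-62)
m=arm.camera_model('wrist');im=arm.get_image('wrist')
print(m['xyz'],m['attitude'])
cv2.imwrite('pics/w1.png',cv2.cvtColor(im,cv2.COLOR_RGB2BGR))
cv2.imwrite('pics/s1.png',cv2.resize(cv2.cvtColor(arm.get_image('side'),cv2.COLOR_RGB2BGR)[60:320,220:480],(600,600),interpolation=cv2.INTER_CUBIC))
c=np.radians(-101.5);h=np.radians(42.7)
for r,a,z in [(70,c,106),(48,c-np.pi/3,124),(48,c+np.pi/3,124),(48,c+np.pi,124),(0,0,122),(70,h,97)]:
    print(proj(m,[C[0]+r*np.cos(a),C[1]+r*np.sin(a),z]).round(1))
E
```

```text
t: 1.85
eef_pos: [577.1, -72.2, 397.8]
ee_rot: [-3.139, -0.003, 2.793]
contact_force: [0.3, -0.0, 0.4]
width: -0.002
t 1.85 p [577.1 -72.2 397.8] rpy deg [-179.9   -0.2  160. ] q6 0.09 F [ 0.3 -0.   0.4] w -0.002
polar 37.1 33.7
need tool x,y cm 0.83 0.79
[507.19754519 -46.83320545 367.66547813] [-0.29240602  0.00252738  1.22001763]
[[210.8 183.9]]
[[246.9 128.8]]
[[268.3 228.3]]
[[346.5 167.7]]
[[287.5 176. ]]
[[359.7 204.5]]
```

View pics/w1.png

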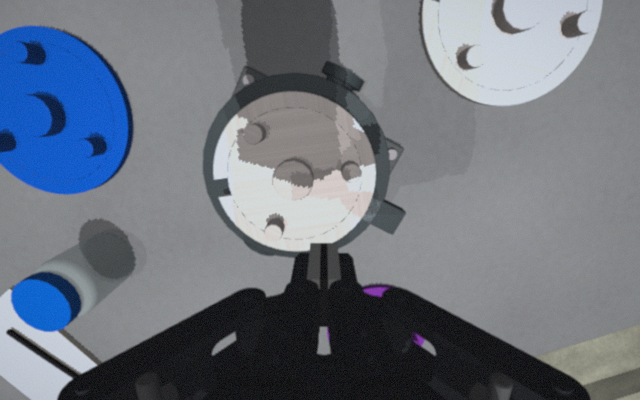

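View pics/s1.png

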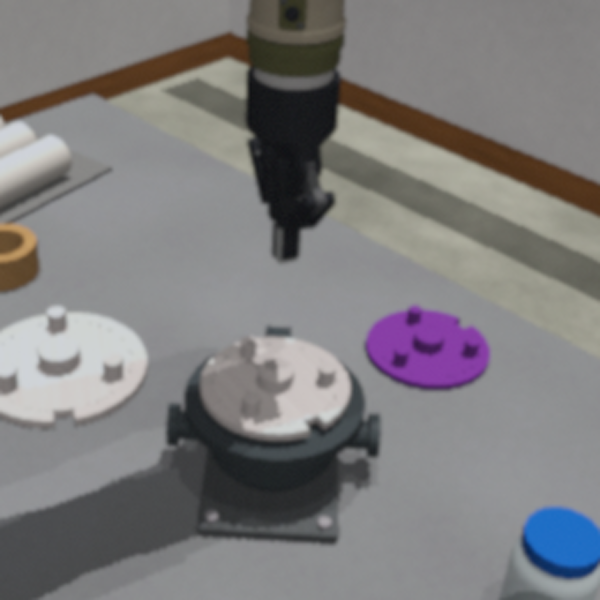

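The scale fits, but the wrist view sits 4–8 px off prediction, probably because the arm was still settling. I'll look again at rest.

```bash
python3 -m jog '{"twist":[[0,0,0],[0,0,0]],"translation":[[2.5,0,0],[0,0,0]],"fingers":[0,0]}' 40
python3 - <<'E'
from st import *
arm.get_image('side')
st(572,-62)
m=arm.camera_model('wrist');im=arm.get_image('wrist')
import pickle;pickle.dump(m,open('w2.pkl','wb'))
b=cv2.cvtColor(im,cv2.COLOR_RGB2BGR);cv2.imwrite('pics/w2full.png',b)
cv2.imwrite('pics/w2.png',cv2.resize(b[70:270,180:420],(720,600),interpolation=cv2.INTER_CUBIC))
c=np.radians(-101.5);h=np.radians(42.7)
for r,a,z in [(70,c,106),(48,c-np.pi/3,124),(48,c+np.pi/3,124),(48,c+np.pi,124),(0,0,122),(70,h,97)]:
    print(((proj(m,[C[0]+r*np.cos(a),C[1]+r*np.sin(a),z])-[180,70])*3+1).round(1))
E
```

```text
t: 2.15
eef_pos: [551.8, -60.5, 397.6]
ee_rot: [-3.139, -0.005, 2.797]
contact_force: [0.0, 0.4, 0.1]
width: -0.004
t 2.2 p [553.1 -60.9 397.9] rpy deg [-1.799e+02 -1.000e-01  1.602e+02] q6 0.09 F [ 1.6 -0.3 -0.4] w 0.004
polar 32.6 77.9
need tool x,y cm -1.81 0.54
[[ 94.2 426.6]]
[[199.6 277.6]]
[[261.6 559.1]]
[[489.4 388.8]]
[[317.7 410.8]]
[[528.8 484.5]]
```

View pics/w2.png

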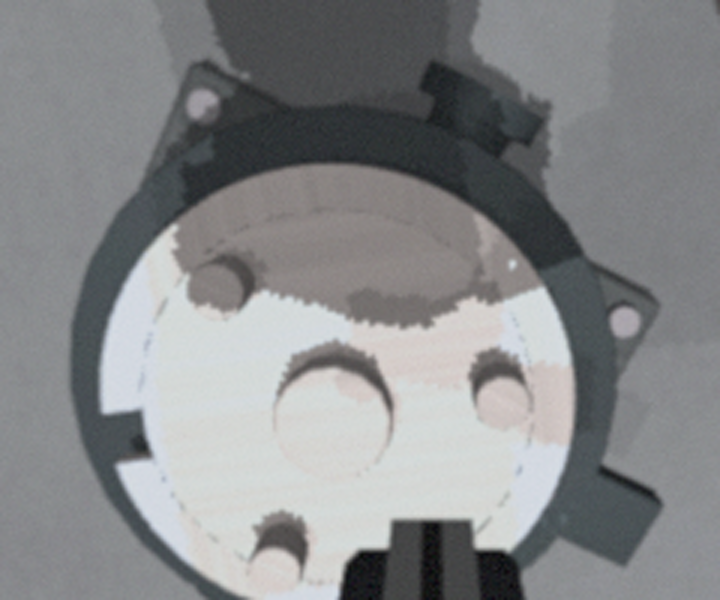

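```bash
python3 - <<'E'
from h import *
import pickle
from scipy.optimize import least_squares
from workcell import arm
m=pickle.load(open('w2.pkl','rb'))
un=lambda p:(np.array(p,float)-1)/3+[180,70]
T=np.array([553.1,-60.9,397.9]);y=np.radians(160.2)
Rt=R.from_euler('xyz',[np.pi,0,y])
for d in [(11,0,173),(-11,0,173),(11,14,173),(11,-14,173),(11,8,173)]:
    print(d,((proj(m,T+Rt.apply(d))-[180,70])*3+1).round(0))
O=dict(A=(218,288),B=(274,570),C=(502,402),hub=(333,423),notch=(107,437),ear=(645,533))
Z=dict(A=124,B=124,C=124,notch=106,ear=90,hub=122)
def mod(p,k):
    x,yy,hy,cy=p
    a={'A':cy-np.pi/3,'B':cy+np.pi/3,'C':cy+np.pi,'notch':cy,'ear':hy,'hub':0}[k]
    r={'A':48,'B':48,'C':48,'notch':70,'ear':110,'hub':0}[k]
    return [x+r*np.cos(a),yy+r*np.sin(a),Z[k]]
f=lambda p:np.concatenate([proj(m,mod(p,k))[0]-un(v) for k,v in O.items()])
s=least_squares(f,[546,-93,.745,-1.77],loss='soft_l1')
print(s.x[:2],np.degrees(s.x[2:]),f(s.x).reshape(-1,2).round(1).tolist())
# TCP projected consistency in scene/side: tip
for n in ['scene','side']:
    cm=arm.camera_model(n); print(n,proj(cm,T+Rt.apply((0,0,173))).round(1))
b=arm.get_image('scene')[:,:,::-1];cv2.imwrite('pics/s2.png',cv2.resize(b[90:250,230:420],(760,600),interpolation=cv2.INTER_CUBIC))
b=arm.get_image('side')[:,:,::-1];cv2.imwrite('pics/d2.png',cv2.resize(b[120:320,230:430],(600,600),interpolation=cv2.INTER_CUBIC))
E
```

```text
(11, 0, 173) [[434. 511.]]
(-11, 0, 173) [[434. 627.]]
(11, 14, 173) [[518. 511.]]
(11, -14, 173) [[350. 511.]]
(11, 8, 173) [[482. 511.]]
[550.82347359 -90.3818869 ] [  43.56074271 -102.00614159] [[-0.7, 0.5], [-0.0, -0.2], [0.4, 0.1], [-0.4, -0.2], [0.2, -0.5], [0.6, 0.4]]
scene [[305.4 157.5]]
side [[331.9 173.1]]
```

View pics/s2.png

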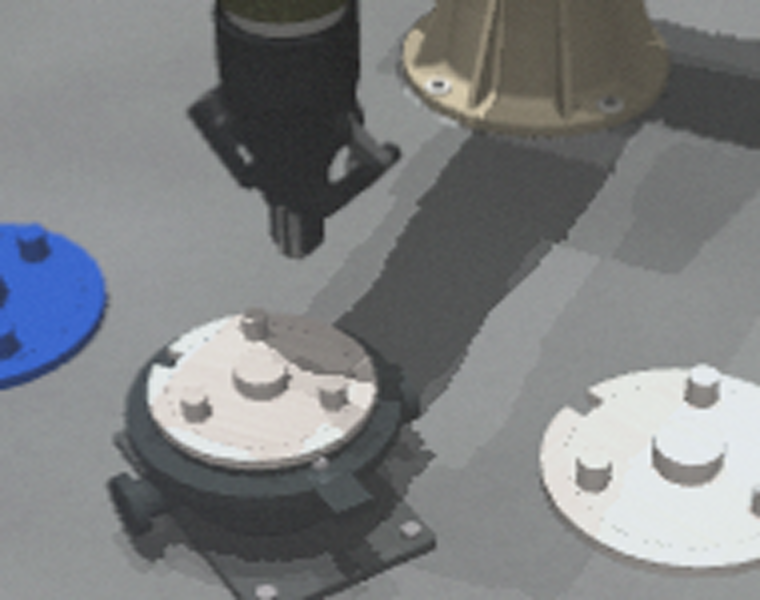

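View pics/d2.png

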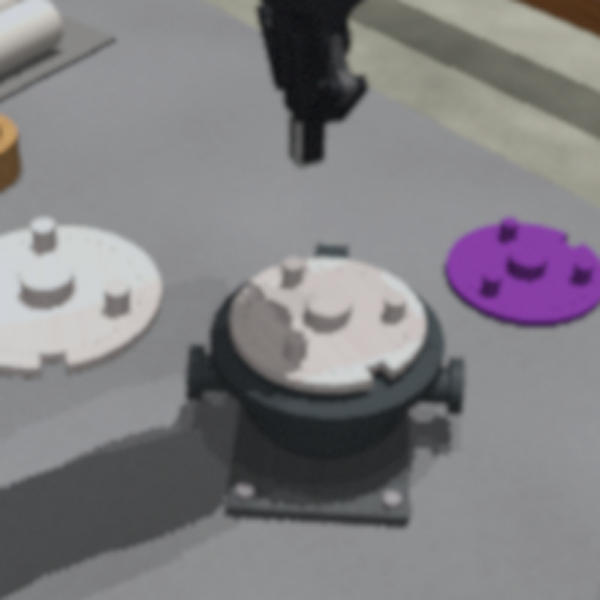

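```bash
cat > tg.py <<'E'
import sys
from st import *
C=np.array([548.5,-91.5])
def tg(ph,gap,z,n=1):
    o=arm.get_obs();p=o['eef_pos'];Rm=R.from_euler('xyz',o['ee_rot'])
    f=np.radians(ph);er=np.array([np.cos(f),np.sin(f)]);et=np.array([-er[1],er[0]])
    t=np.r_[C+48*er-(19+gap)*et,z]
    Rt=R.from_euler('xyz',[np.pi,0,f+np.pi/2])
    y=np.degrees(o['ee_rot'][2])
    d=p[:2]-C; fy=np.radians(y-90)
    print('t',round(o['t'],2),'p',p.round(1),'rpy',np.degrees(o['ee_rot']).round(1),'F',o['contact_force'].round(1),'M',o['wrist_torque'].round(2))
    print('toolframe pos rel C: r',round(d@[np.cos(fy),np.sin(fy)],1),'t',round(d@[-np.sin(fy),np.cos(fy)],1),'phi tool',round((y-90)%360,1))
    print('need cm',(Rm.inv().apply(t-p)/10).round(2),'twist deg',np.degrees((Rm.inv()*Rt).as_rotvec()).round(1))
if __name__=='__main__': tg(*[float(a) for a in sys.argv[1:]])
E
python3 tg.py 78.3 10 330
```

```text
t 2.35 p [554.5 -61.9 398. ] rpy [-179.9   -0.   160.2] F [-0.5  0.3  1.1] M [-0.05  0.07 -0.03]
toolframe pos rel C: r 29.9 t 4.4 phi tool 70.2
need cm [-2.64  2.19  6.8 ] twist deg [-0.1 -0.  -8.1]
```

```bash
python3 -m jog '{"twist":[[0,0,-4],[0,0,-4],[0,0,0],[0,0,0],[0,0,0]],"translation":[[-1.3,1.1,1],[-1.3,1.1,1],[0,0,2],[0,0,2],[0,0,0]],"fingers":[0,0,0,0,0]}'
python3 tg.py 78.3 10 286
```

```text
t: 2.85
eef_pos: [589.9, -47.6, 338.1]
ee_rot: [-3.139, 0.005, 2.943]
contact_force: [-0.9, -0.5, 0.8]
width: 0.001
t 2.85 p [589.9 -47.6 338.1] rpy [-179.9    0.3  168.7] F [-0.9 -0.5  0.8] M [ 0.04  0.05 -0.03]
toolframe pos rel C: r 51.2 t -31.9 phi tool 78.7
need cm [ 0.29 -0.32  5.21] twist deg [-0.1  0.3  0.3]
```

```bash
python3 -m jog '{"twist":[[0,0,0],[0,0,0],[0,0,0],[0,0,0],[0,0,0]],"translation":[[0,-0.3,1.8],[0,0,1.8],[0,0,1],[0,0,0.5],[0,0,0]],"fingers":[0,0,0,0,0]}'
python3 tg.py 78.3 0 286
python3 - <<'E'
from h import *
from workcell import arm
b=arm.get_image('wrist')[:,:,::-1];cv2.imwrite('pics/w3.png',b)
b=arm.get_image('scene')[:,:,::-1];cv2.imwrite('pics/s3.png',cv2.resize(b[130:260,230:370],(640,594),interpolation=cv2.INTER_CUBIC))
E
```

```text
t: 3.35
eef_pos: [591.9, -50.8, 289.5]
ee_rot: [-3.139, 0.011, 2.944]
contact_force: [0.2, 0.1, 0.0]
width: 0.004
t 3.35 p [591.9 -50.8 289.5] rpy [-179.9    0.6  168.7] F [0.2 0.1 0. ] M [-0.01  0.02 -0.03]
toolframe pos rel C: r 48.5 t -34.6 phi tool 78.7
need cm [ 1.53 -0.06  0.33] twist deg [-0.1  0.6  0.4]
```

View pics/w3.png

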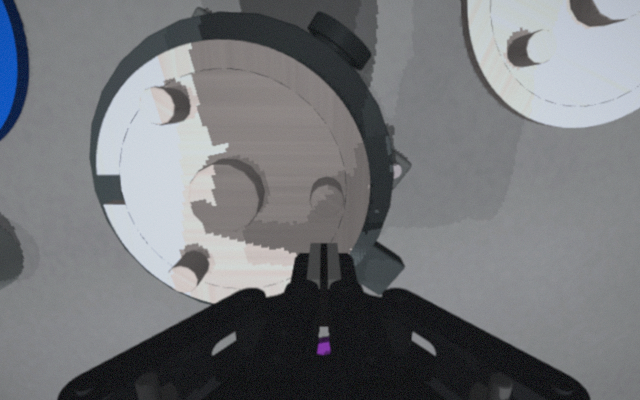

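View pics/s3.png

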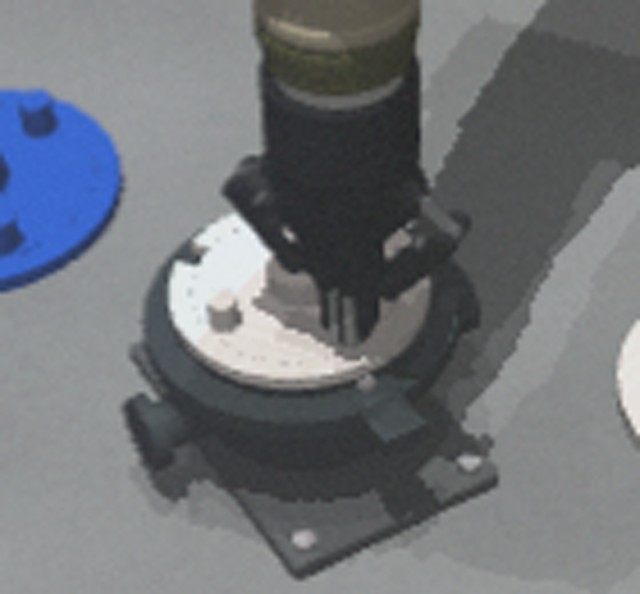

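Wrist view: the closed tip is at (323,245) and stud C is straight ahead at (328,190), so they line up. Next: make contact and start the arc.

```bash
python3 -m jog '{"twist":[[0,0.6,0],[0,0,0],[0,0,-4],[0,0,-4],[0,0,-4],[0,0,-4],[0,0,0]],"translation":[[0.7,0,0.3],[0.8,0,0],[0.34,0.12,0],[0.34,0.12,0],[0.34,0.12,0],[0.34,0.12,0],[0,0,0]],"fingers":[0,0,0,0,0,0,0]}'
python3 tg.py 94.3 0 286
python3 - <<'E'
from h import *
from workcell import arm
b=arm.get_image('wrist')[:,:,::-1];cv2.imwrite('pics/w4.png',b)
E
```

```text
t: 4.15
eef_pos: [562.0, -41.3, 290.8]
ee_rot: [-3.137, 0.007, -3.049]
contact_force: [0.4, 0.4, 0.4]
width: -0.002
t 4.15 p [562.  -41.3 290.8] rpy [-179.7    0.4 -174.7] F [0.4 0.4 0.4] M [ 0.02 -0.01 -0.03]
toolframe pos rel C: r 48.7 t -18.1 phi tool 95.3
need cm [-0.17 -0.1   0.49] twist deg [-0.3  0.4  1. ]
```

View pics/w4.png

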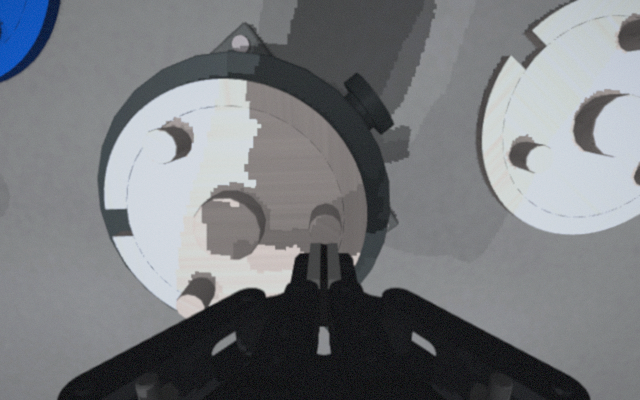

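Contact holds: the notch keeps its bearing in the tool frame, so the cover is turning with the tool. I'll continue and lower slightly.

```bash
python3 -m jog '{"twist":[[0,0.4,-4],[0,0,-4],[0,0,-4],[0,0,-4],[0,0,-4],[0,0,-4],[0,0,-4],[0,0,-4],[0,0,0]],"translation":[[0.34,0.1,0.2],[0.34,0.12,0.15],[0.34,0.12,0.1],[0.34,0.12,0.05],[0.34,0.12,0.05],[0.34,0.12,0.05],[0.34,0.12,0.05],[0.34,0.12,0.05],[0,0,0]],"fingers":[0,0,0,0,0,0,0,0,0]}'
python3 tg.py 127.3 0 286
```

```text
t: 5.1
eef_pos: [537.0, -40.7, 289.7]
ee_rot: [-3.127, 0.015, -2.484]
contact_force: [-0.1, 0.0, -1.0]
width: 0.003
t 5.1 p [537.  -40.7 289.7] rpy [-179.2    0.8 -142.3] F [-0.1  0.  -1. ] M [ 0.03 -0.   -0.  ]
toolframe pos rel C: r 47.2 t -22.0 phi tool 127.7
need cm [0.27 0.07 0.37] twist deg [-0.8  0.8  0.4]
```

```bash
python3 -m jog '{"twist":[[-0.8,0.8,-4],[0,0,-4],[0,0,-4],[0,0,-4],[0,0,-4],[0,0,-4],[0,0,-4],[0,0,-4],[0,0,0]],"translation":[[0.5,0.15,0.3],[0.38,0.12,0.15],[0.38,0.12,0.1],[0.38,0.12,0.1],[0.38,0.12,0.1],[0.38,0.12,0.1],[0.38,0.12,0.1],[0.38,0.12,0.1],[0,0,0]],"fingers":[0,0,0,0,0,0,0,0,0]}'
python3 tg.py 159.3 0 286
python3 - <<'E'
from h import *
from workcell import arm
b=arm.get_image('wrist')[:,:,::-1];cv2.imwrite('pics/w5.png',b)
E
```

```text
t: 6.0
eef_pos: [512.8, -56.6, 283.9]
ee_rot: [-3.13, 0.012, -1.927]
contact_force: [0.8, 0.8, 0.2]
width: -0.001
t 6.0 p [512.8 -56.6 283.9] rpy [-179.4    0.7 -110.4] F [0.8 0.8 0.2] M [-0.01  0.01 -0.08]
toolframe pos rel C: r 45.7 t -20.2 phi tool 159.6
need cm [ 0.1   0.22 -0.21] twist deg [-0.6  0.7  0.3]
```

View pics/w5.png

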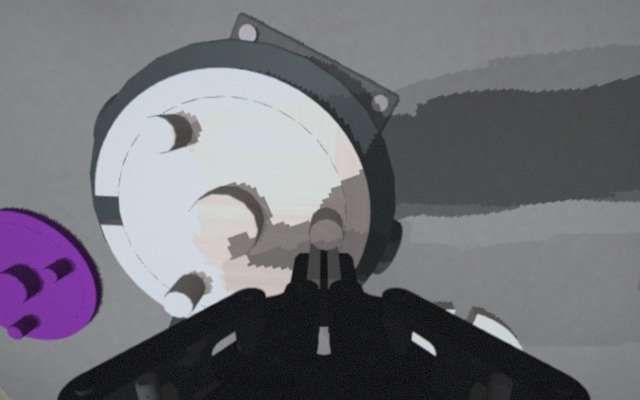

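Stud and tip are still together, with the notch at (105,210) in the wrist view. About 63° remains.

```bash
python3 -m jog '{"twist":[[-0.6,0.7,-4],[0,0,-4],[0,0,-4],[0,0,-4],[0,0,-4],[0,0,-4],[0,0,-4],[0,0,-4],[0,0,-4],[0,0,0]],"translation":[[0.45,0.25,-0.1],[0.37,0.15,0.0],[0.37,0.13,0.05],[0.37,0.13,0.05],[0.37,0.13,0.05],[0.37,0.13,0.05],[0.37,0.13,0.05],[0.37,0.13,0.05],[0.37,0.13,0.05],[0,0,0]],"fingers":[0,0,0,0,0,0,0,0,0,0]}'
python3 tg.py 195.3 0 286
python3 - <<'E'
from h import *
from workcell import arm
b=arm.get_image('wrist')[:,:,::-1];cv2.imwrite('pics/w6.png',b)
b=arm.get_image('scene')[:,:,::-1];cv2.imwrite('pics/s6.png',cv2.resize(b[130:260,230:370],(640,594),interpolation=cv2.INTER_CUBIC))
E
```

```text
t: 7.05
eef_pos: [498.8, -86.7, 283.2]
ee_rot: [-3.135, 0.004, -1.304]
contact_force: [0.9, 1.0, -0.1]
width: -0.003
t 7.05 p [498.8 -86.7 283.2] rpy [-179.6    0.2  -74.7] F [ 0.9  1.  -0.1] M [ 0.01 -0.01  0.02]
toolframe pos rel C: r 46.7 t -17.7 phi tool 195.3
need cm [-0.13  0.13 -0.28] twist deg [-0.4  0.2 -0. ]
```

View pics/w6.png

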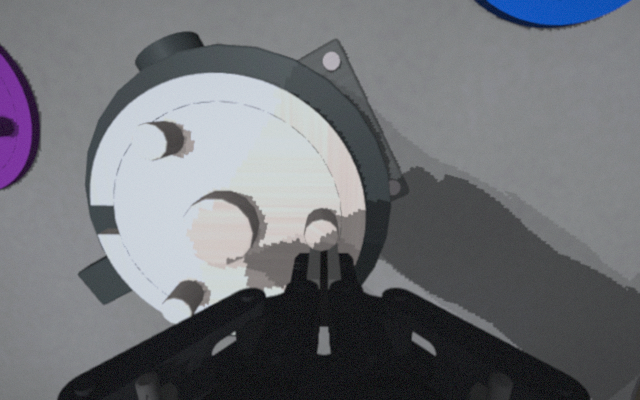

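View pics/s6.png

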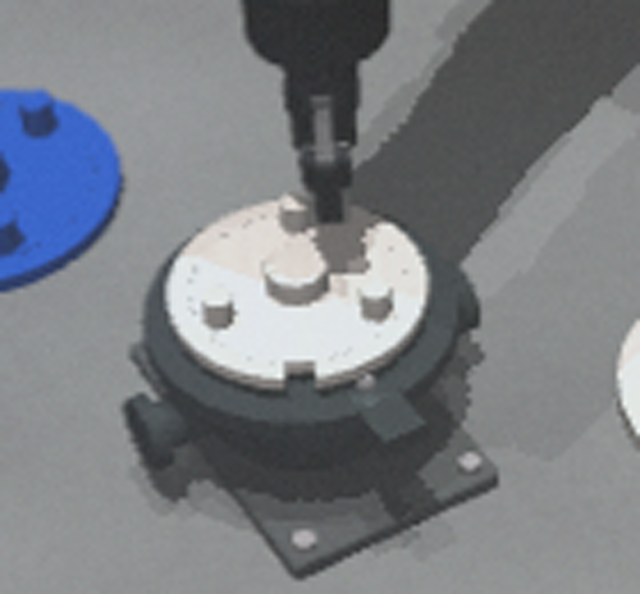

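```bash
python3 - <<'E'
from h import *
from workcell import arm
m=arm.camera_model('scene')
g=lambda x,y:(230+x/4.571-.4,130+y/4.571-.4)
H=[546.6,-93]
for n,p,z in [('notch',(300,377),106),('pin',(366,381),97),('A',(376,293),124),('B?',(217,301),124),('C',(294,203),124)]:
    w=ray(m,g(*p),z);d=w[:2]-H;print(n,w.round(1),np.hypot(*d).round(1),np.degrees(np.arctan2(d[1],d[0])).round(1))
E
```

```text
notch [614.7 -76.3 106. ] 70.1 13.8
pin [602.7 -44.4  97. ] 74.2 40.9
A [564.5 -46.7 124. ] 49.6 68.9
B? [ 585.7 -127.3  124. ] 52.0 -41.2
C [ 503.3 -106.4  124. ] 45.3 -162.8
```

```bash
python3 -m jog '{"twist":[[-0.4,0.2,-4],[0,0,-4],[0,0,-4],[0,0,-4],[0,0,-4],[0,0,0]],"translation":[[0.3,0.2,-0.1],[0.34,0.14,0],[0.36,0.13,0.05],[0.36,0.13,0.05],[0.36,0.13,0.05],[0,0,0]],"fingers":[0,0,0,0,0,0]}'
python3 tg.py 218 0 286
python3 - <<'E'
from h import *
from workcell import arm
import pickle
m=arm.camera_model('wrist')
b=arm.get_image('wrist')[:,:,::-1];cv2.imwrite('pics/w7.png',b);pickle.dump(m,open('w7.pkl','wb'))
cv2.imwrite('pics/w7z.png',cv2.resize(b[50:290,70:390],(800,600),interpolation=cv2.INTER_CUBIC))
b=arm.get_image('scene')[:,:,::-1];cv2.imwrite('pics/s7.png',cv2.resize(b[160:230,260:340],(640,560),interpolation=cv2.INTER_CUBIC))
E
```

```text
t: 7.75
eef_pos: [498.5, -103.1, 282.3]
ee_rot: [3.141, 0.005, -0.956]
contact_force: [0.1, 0.3, 0.6]
width: -0.004
t 7.75 p [ 498.5 -103.1  282.3] rpy [180.    0.3 -54.8] F [0.1 0.3 0.6] M [-0.04 -0.02 -0.02]
toolframe pos rel C: r 47.5 t -19.3 phi tool 215.2
need cm [ 0.26  0.14 -0.37] twist deg [ 0.   0.3 -2.8]
```

View pics/w7z.png

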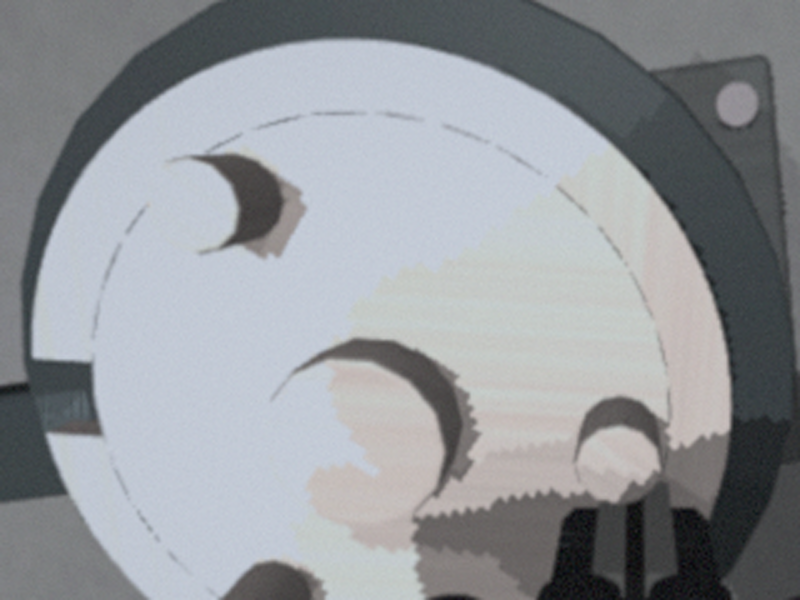

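View pics/s7.png

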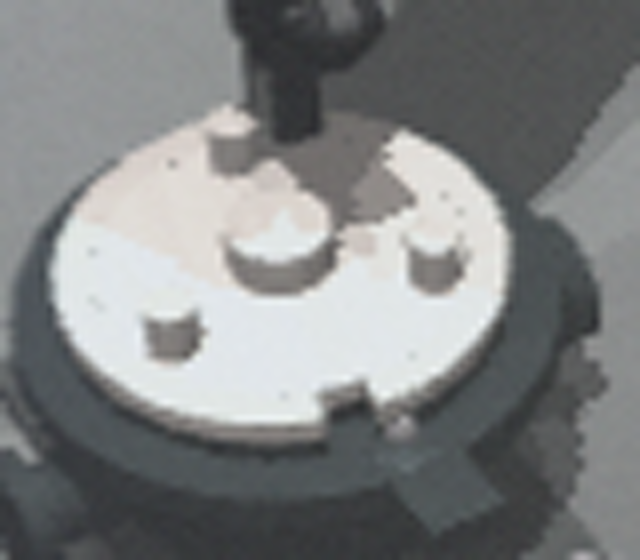

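```bash
python3 - <<'E'
from h import *
from workcell import arm
import pickle
m=pickle.load(open('w7.pkl','rb'))
g=lambda x,y:(70+x/2.5-.3,50+y/2.5-.3)
pts={'stud2':((190,202),124),'studC':((618,462),124),'hub':((375,442),122),'n1':((33,359),106),'n2':((48,434),106),'in1':((92,362),106),'in2':((102,437),106),'e1':((2,390),90),'e2':((0,502),90),'e1b':((25,383),90),'e2b':((62,494),90)}
W={k:ray(m,g(*p),z) for k,(p,z) in pts.items()}
for k,w in W.items(): print(k,w.round(1))
H=W['hub'][:2]
an=lambda p:np.degrees(np.arctan2(*(p-H)[::-1])).round(1)
print('notch',an((W['n1']+W['n2'])[:2]/2),an((W['in1']+W['in2'])[:2]/2),np.linalg.norm((W['n1']+W['n2'])[:2]/2-H), 'ear',an((W['e1']+W['e2'])[:2]/2),an((W['e1b']+W['e2b'])[:2]/2),'studs',an(W['stud2'][:2]),an(W['studC'][:2]))
m=arm.camera_model('scene')
g=lambda x,y:(260+x/8-.44,160+y/8-.44)
P={'n1':((320,405),106),'n2':((378,392),106),'pin':((402,424),97),'A':((435,243),124),'B':((172,313),124),'C':((236,123),124)}
for k,(p,z) in P.items():
    w=ray(m,g(*p),z);d=w[:2]-[548.5,-92.5];print(k,w.round(1),np.hypot(*d).round(1),np.degrees(np.arctan2(d[1],d[0])).round(1))
E
```

```text
stud2 [ 595.2 -114.5  124. ]
studC [ 512. -117.  124.]
hub [549.7 -94.2 122. ]
n1 [615.9 -61.3 106. ]
n2 [607.2 -47.8 106. ]
in1 [605.6 -67.7 106. ]
in2 [597.5 -53.9 106. ]
e1 [627.3 -38.9  90. ]
e2 [617.5 -11.9  90. ]
e1b [623.5 -43.6  90. ]
e2b [605.8 -22.7  90. ]
notch 32.7 32.8 73.49307716865165 ear 43.4 43.2 studs -23.9 -148.8
n1 [606.7 -67.7 106. ] 63.3 23.1
n2 [598.2 -52.1 106. ] 64.1 39.1
pin [601.4 -44.4  97. ] 71.5 42.3
A [550.7 -44.7 124. ] 47.9 87.4
B [ 594.7 -115.   124. ] 51.4 -25.9
C [ 508.9 -117.5  124. ] 46.8 -147.8
```

```bash
python3 -m jog '{"twist":[[0,0.3,-3.5],[0,0,-3.5],[0,0,0],[0,0,0]],"translation":[[0.28,0.14,-0.15],[0.3,0.12,-0.05],[0,0,0],[0,0,0]],"fingers":[0,0,0,0]}'
python3 tg.py 223 0 286
cat > look.py <<'E'
from h import *
from workcell import arm
import pickle,sys
n=sys.argv[1]
m=arm.camera_model('wrist')
b=arm.get_image('wrist')[:,:,::-1];cv2.imwrite(f'pics/w{n}.png',b);pickle.dump(m,open(f'w{n}.pkl','wb'))
cv2.imwrite(f'pics/w{n}z.png',cv2.resize(b[50:290,70:390],(800,600),interpolation=cv2.INTER_CUBIC))
b=arm.get_image('scene')[:,:,::-1];cv2.imwrite(f'pics/s{n}.png',cv2.resize(b[160:230,260:340],(640,560),interpolation=cv2.INTER_CUBIC))
E
python3 look.py 8
```

```text
t: 8.25
eef_pos: [499.5, -108.5, 283.6]
ee_rot: [3.14, 0.001, -0.84]
contact_force: [0.7, 0.5, -0.0]
width: -0.002
t 8.25 p [ 499.5 -108.5  283.6] rpy [ 1.799e+02  1.000e-01 -4.810e+01] F [ 0.7  0.5 -0. ] M [-0.02  0.01 -0.05]
toolframe pos rel C: r 47.8 t -20.1 phi tool 221.9
need cm [ 0.21  0.05 -0.24] twist deg [ 0.1  0.1 -1.1]
```

View pics/w8z.png

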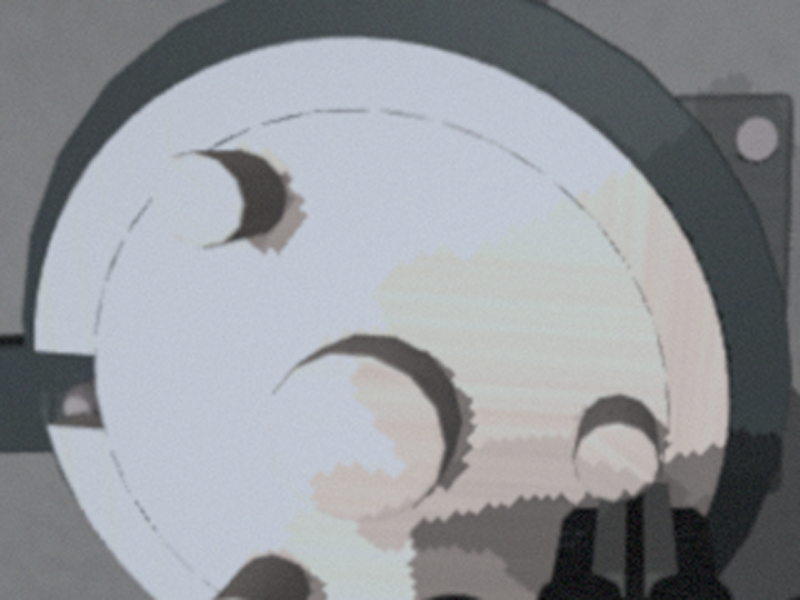

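View pics/s8.png

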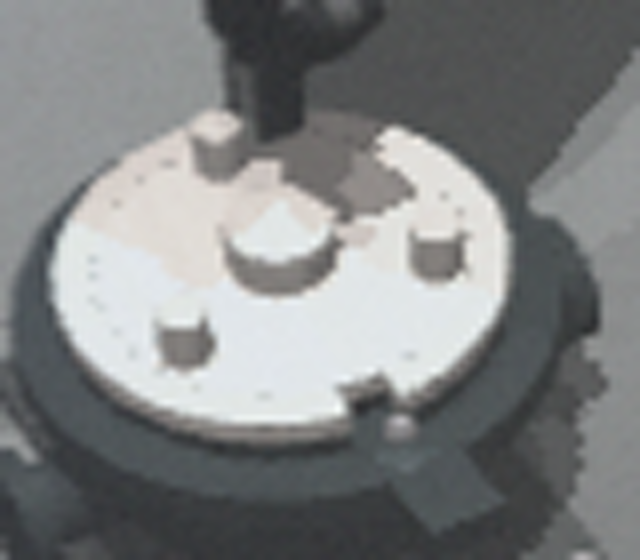

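```bash
cat > an.py <<'E'
from h import *
import pickle
def an(n,n1,n2,i1,i2,pin,hub):
    m=pickle.load(open(f'w{n}.pkl','rb'))
    g=lambda p:(70+p[0]/2.5-.3,50+p[1]/2.5-.3)
    r=lambda p,z:ray(m,g(p),z)[:2]
    H=r(hub,122);a=lambda p:np.degrees(np.arctan2(*(p-H)[::-1])).round(1)
    M=(r(n1,106)+r(n2,106))/2;I=(r(i1,106)+r(i2,106))/2;P=r(pin,97)
    print('H',H.round(1),'notch',a(M),a(I),'pin',P.round(1),a(P),np.linalg.norm(P-H).round(1),np.linalg.norm(M-H).round(1))
    u=(M-I)/np.linalg.norm(M-I);d=P-I;print('pin lateral from slot centre mm (ccw +)',(u[0]*d[1]-u[1]*d[0]).round(1))
E
python3 -c "
from an import *
an(8,(35,351),(49,425),(95,356),(103,428),(75,400),(368,440))"
```

```text
H [550.6 -93. ] notch 38.0 38.0 pin [604.3 -44.2] 42.3 72.5 72.1
pin lateral from slot centre mm (ccw +) 5.5
```

```bash
python3 -m jog '{"twist":[[0,0,-2],[0,0,-2],[0,0,0],[0,0,0]],"translation":[[0.2,0.07,-0.05],[0.2,0.07,0],[0,0,0],[0,0,0]],"fingers":[0,0,0,0]}'
python3 tg.py 223 0 286
python3 look.py 9
```

```text
t: 8.75
eef_pos: [500.7, -111.5, 283.9]
ee_rot: [3.14, 0.003, -0.772]
contact_force: [0.8, 0.3, -0.4]
width: -0.003
t 8.75 p [ 500.7 -111.5  283.9] rpy [179.9   0.2 -44.2] F [ 0.8  0.3 -0.4] M [-0.02  0.02 -0.  ]
toolframe pos rel C: r 47.7 t -20.3 phi tool 225.8
need cm [-0.1  -0.07 -0.21] twist deg [0.1 0.2 2.8]
```

View pics/w9z.png

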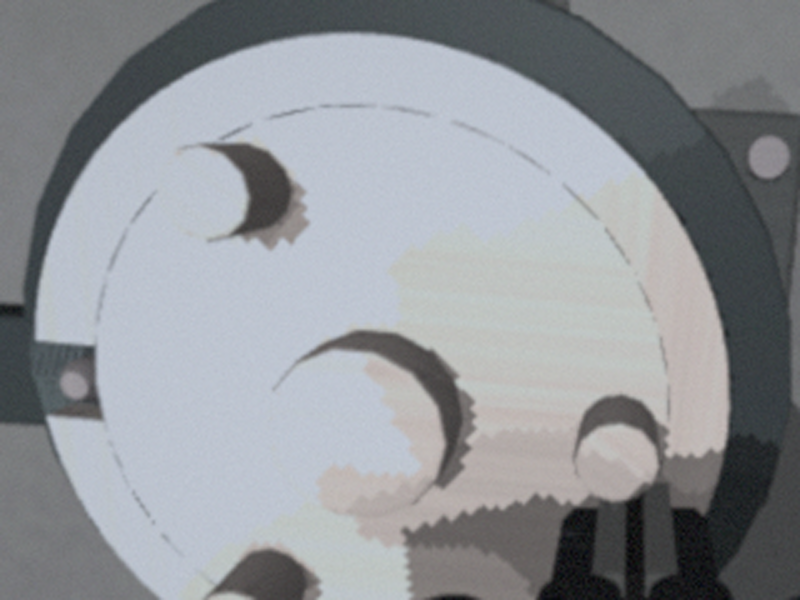

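View pics/s9.png

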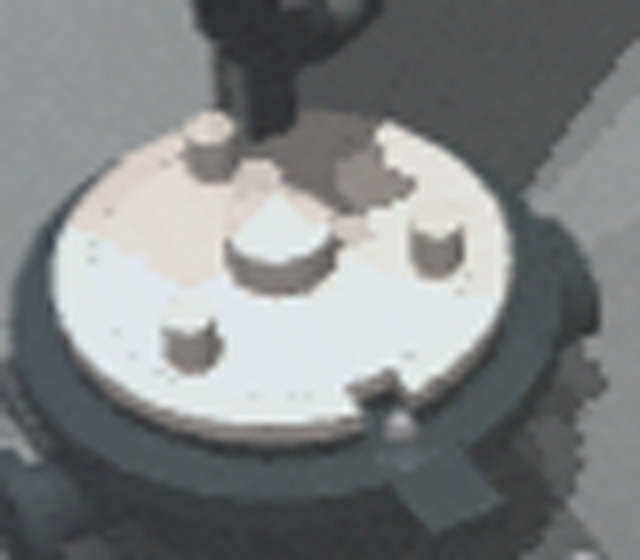

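```bash
python3 -c "
from an import *
an(9,(35,342),(48,415),(96,346),(102,419),(75,384),(369,435))
import pickle
m=pickle.load(open('w9.pkl','rb'))
H=np.array([550.6,-92.5]);P=H+70*np.array([np.cos(np.radians(42.7)),np.sin(np.radians(42.7))])
for z in (90,97,106): print(z,((proj(m,[*P,z])-[70,50])*2.5).round(0))"
```

```text
H [551.  -93.2] notch 41.1 41.0 pin [602.7 -42.9] 44.2 72.1 72.3
pin lateral from slot centre mm (ccw +) 3.9
90 [[103. 369.]]
97 [[ 82. 379.]]
106 [[ 53. 392.]]
```

```bash
python3 -m jog '{"twist":[[0,0,-1.5],[0,0,-1.5],[0,0,0],[0,0,0]],"translation":[[0.16,0.05,-0.03],[0.16,0.05,0],[0,0,0],[0,0,0]],"fingers":[0,0,0,0]}'
python3 tg.py 223 0 286
python3 look.py 10
```

```text
t: 9.25
eef_pos: [501.8, -114.2, 284.0]
ee_rot: [3.14, 0.005, -0.715]
contact_force: [-1.0, 0.8, 0.8]
width: -0.002
t 9.25 p [ 501.8 -114.2  284. ] rpy [179.9   0.3 -41. ] F [-1.   0.8  0.8] M [0.21 0.12 0.09]
toolframe pos rel C: r 47.7 t -20.4 phi tool 229.0
need cm [-0.36 -0.2  -0.2 ] twist deg [0.1 0.3 6. ]
```

View pics/w10z.png

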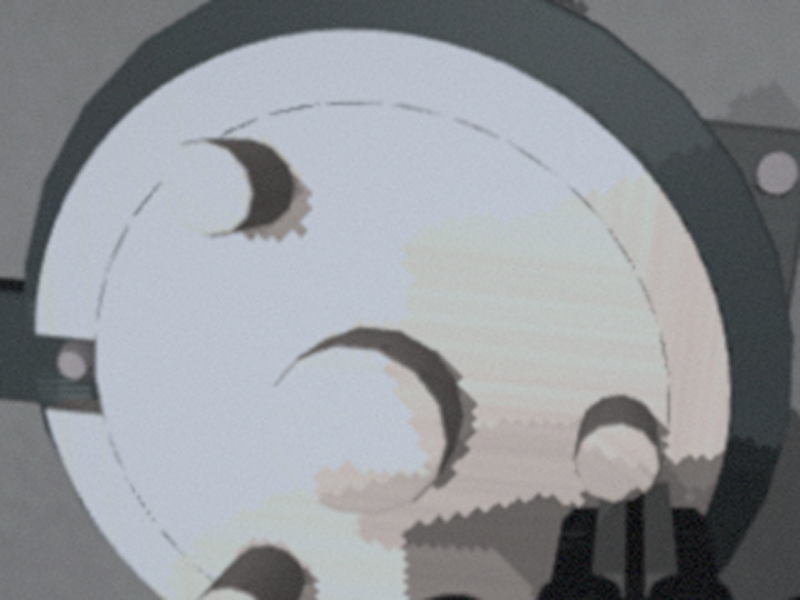

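View pics/s10.png

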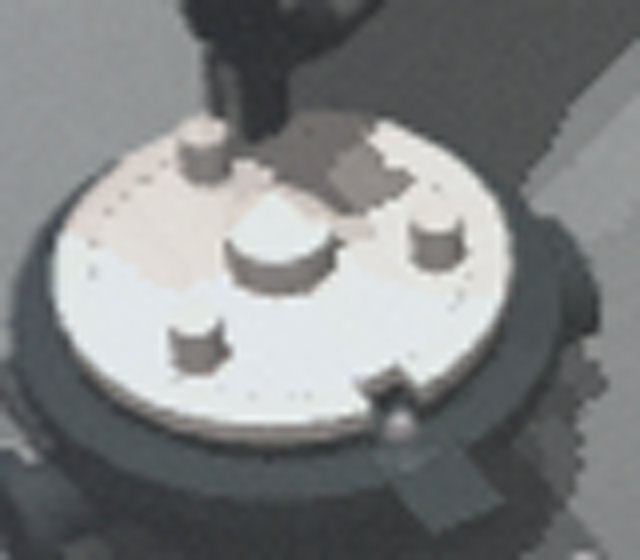

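```bash
python3 -c "
from an import *
an(10,(36,334),(47,408),(96,340),(102,412),(72,363),(371,432))"
```

```text
H [551.  -93.4] notch 43.6 43.5 pin [602.9 -42.9] 44.2 72.5 72.4
pin lateral from slot centre mm (ccw +) 0.8
```

Notch and pin agree: 43.6° against 44.2°, 0.8 mm lateral, with about 3 mm free each side. Next: back off, rise and move over the hub.

```bash
sed -i 's/^C=np.array(\[548.5,-91.5\])/C=np.array([550,-92.5])/' tg.py
python3 -m jog '{"twist":[[0,0,0],[0,0,0],[0,0,0],[0,0,0],[0,0,0],[0,0,0]],"translation":[[-0.6,0,0],[-0.6,0,0],[0,0,-1.2],[0,0,-1.2],[0,0,-1],[0,0,0]],"fingers":[0,0,0,0,0,0]}'
python3 look.py 11
python3 - <<'E'
from st import *
st(550,-92.5)
E
```

```text
t: 9.95
eef_pos: [492.7, -106.0, 322.2]
ee_rot: [3.141, 0.001, -0.715]
contact_force: [-0.4, 0.1, -0.9]
width: 0.004
t 10.05 p [ 492.3 -105.8  320.8] rpy deg [179.9   0.2 -41. ] q6 -2.8 F [ 0.1  0.7 -0.2] w -0.003
polar 55.6 -166.4
need tool x,y cm 3.48 -4.79
```

View pics/w11z.png

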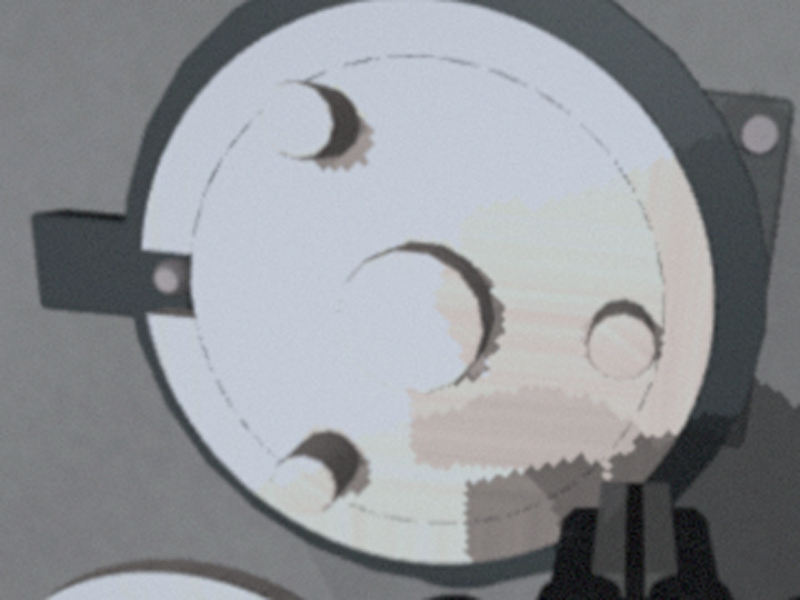

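View pics/s11.png

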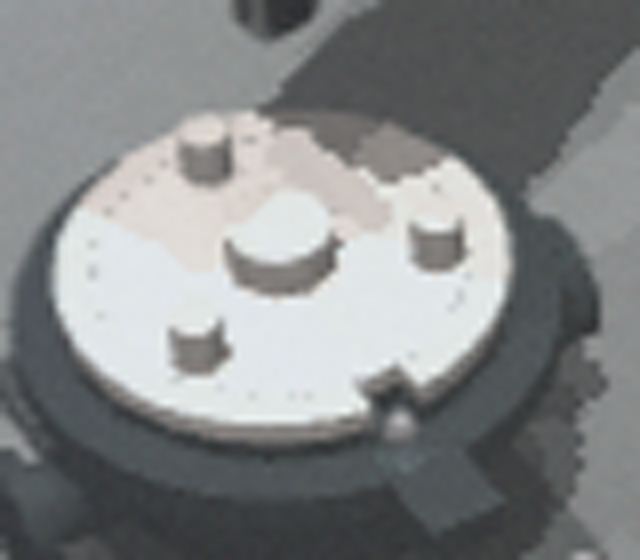

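```bash
python3 -c "
from an import *
an(11,(141,250),(150,315),(190,254),(194,317),(167,277),(415,320))"
```

```text
H [552.4 -92.6] notch 44.1 44.0 pin [603.  -43.4] 44.2 70.6 70.7
pin lateral from slot centre mm (ccw +) 0.1
```

```bash
python3 -m jog '{"twist":[[0,0,0],[0,0,0],[0,0,0],[0,0,0]],"translation":[[1.6,-2.2,0],[1.6,-2.2,0],[0,0,0],[0,0,0]],"fingers":[0,0,0,0]}'
python3 - <<'E'
from st import *
st(550,-92.5)
E
```

```text
t: 10.45
eef_pos: [545.9, -93.5, 319.0]
ee_rot: [3.139, 0.006, -0.717]
contact_force: [-0.4, 0.7, 0.1]
width: 0.001
t 10.45 p [545.9 -93.5 319. ] rpy deg [179.8   0.3 -41.1] q6 -2.74 F [-0.4  0.7  0.1] w 0.001
polar 0.8 -120.8
need tool x,y cm 0.25 -0.34
```

```bash
python3 -m jog '{"twist":[[0,0.3,0],[0,0,0],[0,0,0]],"translation":[[0.3,-0.4,0.9],[0,0,0.7],[0,0,0]],"fingers":[0,0,0]}'
python3 - <<'E'
from st import *
st(551,-92.7)
b=arm.get_image('side')[:,:,::-1];cv2.imwrite('pics/d12.png',cv2.resize(b[180:290,285:395],(600,600),interpolation=cv2.INTER_CUBIC))
E
python3 look.py 12
```

```text
t: 10.75
eef_pos: [549.4, -92.5, 300.7]
ee_rot: [3.137, 0.003, -0.717]
contact_force: [-0.2, 0.1, -0.2]
width: -0.003
t 10.75 p [549.4 -92.5 300.7] rpy deg [ 1.798e+02  1.000e-01 -4.110e+01] q6 -2.73 F [-0.2  0.1 -0.2] w -0.003
polar 3.1 5.8
need tool x,y cm 0.13 -0.09
```

View pics/d12.png

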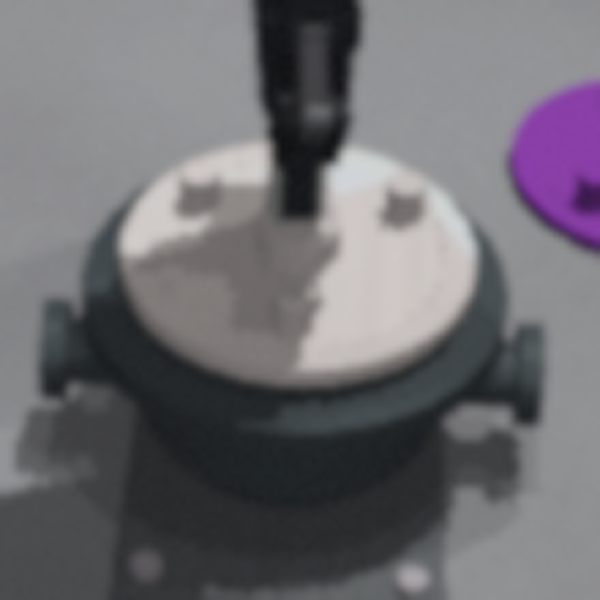

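View pics/w12z.png

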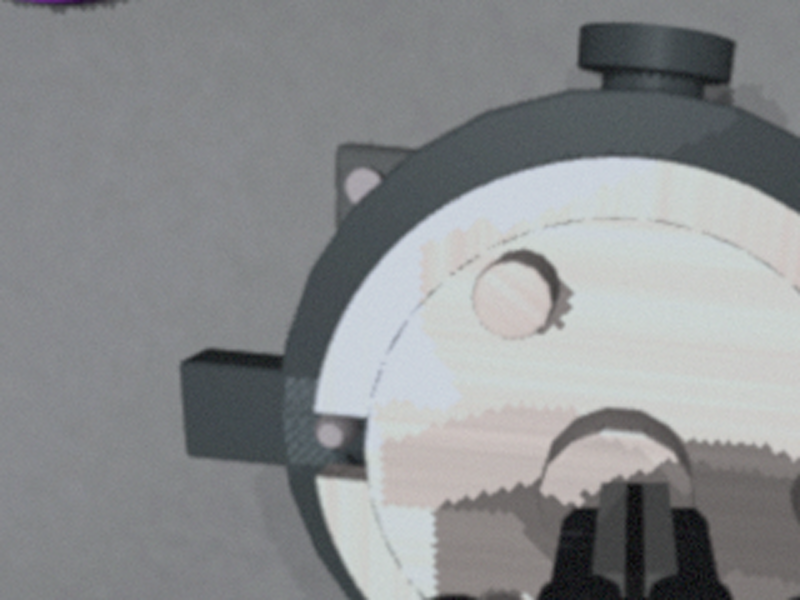

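View pics/s12.png

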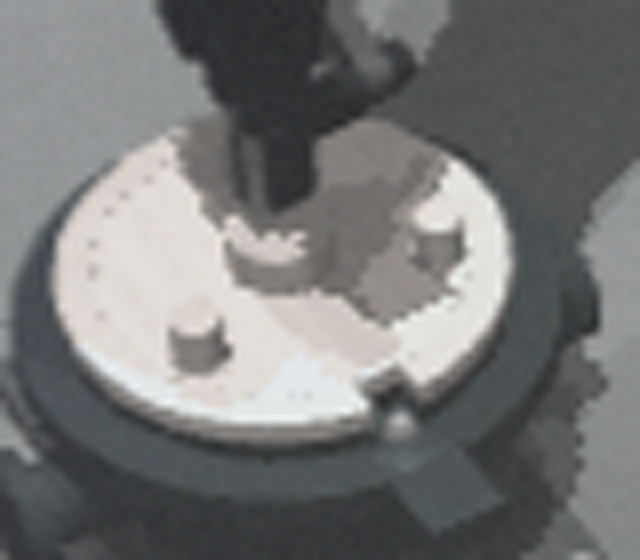

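```bash
python3 -m jog '{"twist":[[0,0,0],[0,0,0],[0,0,0],[0,0,0]],"translation":[[0.3,-0.35,0.2],[0,0,0.2],[0,0,0.2],[0,0,0]],"fingers":[0,0,0,0]}'
python3 tg.py 223 0 286|head -1
```

```text
t: 11.3
eef_pos: [555.0, -92.2, 296.6]
ee_rot: [3.139, -0.001, -0.718]
contact_force: [0.3, 0.6, 0.2]
width: -0.001
t 11.3 p [555.  -92.2 296.6] rpy [ 1.799e+02 -1.000e-01 -4.110e+01] F [0.3 0.6 0.2] M [ 0.03 -0.01 -0.03]
```

```bash
python3 look.py 13; python3 -m jog '{"twist":[[0,0,0],[0,0,0],[0,0,0]],"translation":[[-0.1,0,0.25],[0,0,0.25],[0,0,0.25]],"fingers":[0,0,0]}'
python3 tg.py 223 0 286|head -1
```

```text
t: 11.7
eef_pos: [554.4, -91.7, 291.9]
ee_rot: [3.14, -0.005, -0.718]
contact_force: [-3.1, 0.6, 8.8]
width: 0.001
t 11.7 p [554.4 -91.7 291.9] rpy [179.9  -0.3 -41.1] F [-3.1  0.6  8.8] M [0.17 0.69 0.  ]
```

View pics/w13z.png

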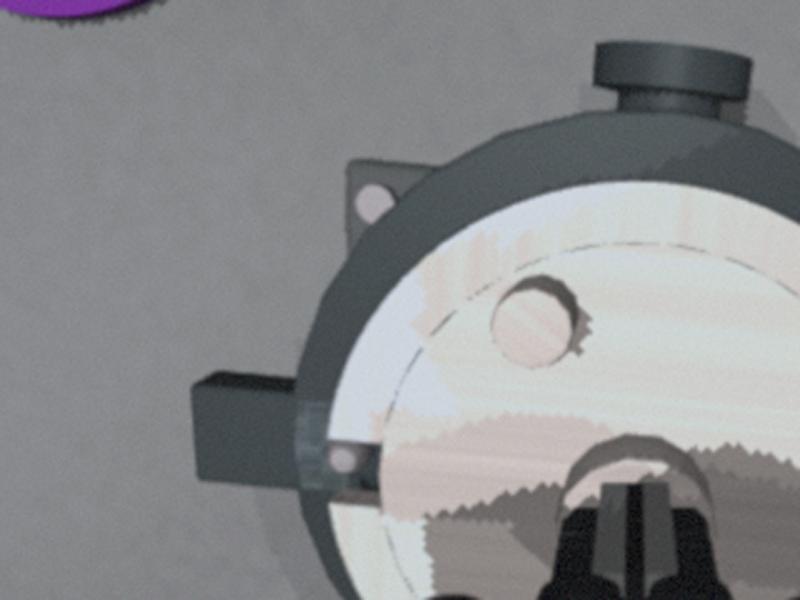

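Contact on the hub at about z 295, with 9 N down so far. I'll keep pressing until it bottoms.

```bash
python3 -m jog '{"twist":[[0,0,0],[0,0,0],[0,0,0]],"translation":[[0,0,0.3],[0,0,0.3],[0,0,0.3]],"fingers":[0,0,0]}'
python3 -m jog '{"twist":[[0,0,0],[0,0,0]],"translation":[[0,0,0.3],[0,0,0.3]],"fingers":[0,0]}'
```

```text
t: 12.0
eef_pos: [553.9, -91.5, 287.4]
ee_rot: [3.141, -0.008, -0.718]
contact_force: [-7.9, 2.2, 24.2]
width: 0.001
t: 12.2
eef_pos: [553.3, -91.1, 287.4]
ee_rot: [-3.141, -0.012, -0.717]
contact_force: [-8.0, 2.8, 19.5]
width: -0.002
```

It bottomed at z 287.4: 8 mm of travel and the force jumped. Now lift straight off and check.

```bash
python3 -m jog '{"twist":[[0,0,0],[0,0,0],[0,0,0],[0,0,0],[0,0,0],[0,0,0],[0,0,0]],"translation":[[0,0,-0.5],[0,0,-1],[0,0,-2],[0,0,-3],[-2,0,-2],[-2,0,-1],[0,0,0]],"fingers":[0,0,0,0,0,0,0]}'
python3 - <<'E'
from st import *
b=arm.get_image('side')[:,:,::-1];cv2.imwrite('pics/d14.png',cv2.resize(b[180:290,285:395],(600,600),interpolation=cv2.INTER_CUBIC))
E
python3 look.py 14
```

```text
t: 12.9
eef_pos: [521.2, -63.6, 387.5]
ee_rot: [-3.141, -0.012, -0.718]
contact_force: [0.3, 0.4, -0.5]
width: -0.002
```

View pics/d14.png

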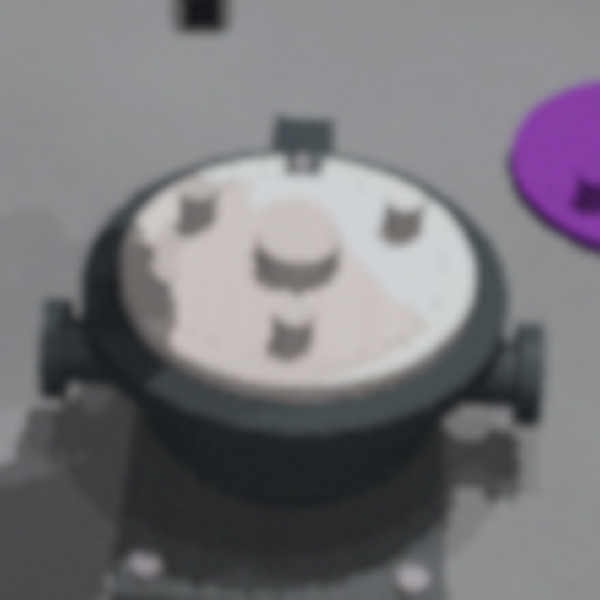

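View pics/w14z.png

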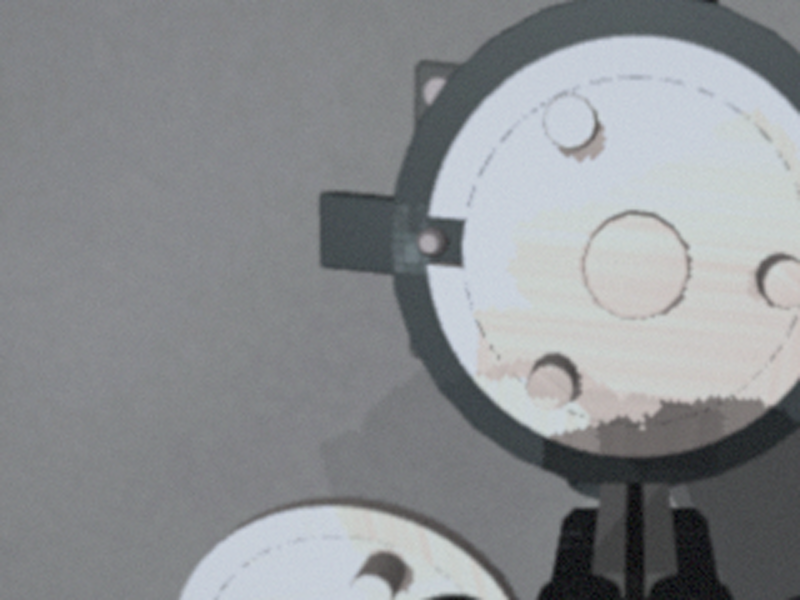

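View pics/s14.png

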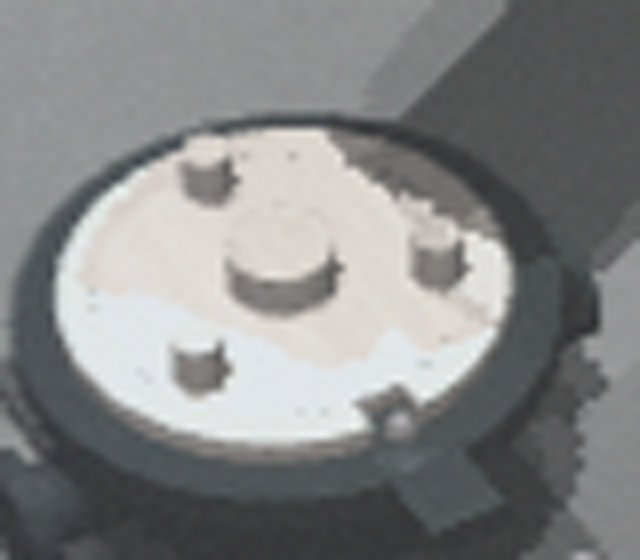

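Cover is on the pin and visibly lower. I'll quantify the drop from the scene images, before against after.

```bash
python3 - <<'E'
from h import *
from workcell import arm
m=arm.camera_model('scene');p=proj(m,[[551,-93,122],[551,-93,114]]);print('expected zoom px for 8mm',(p[1]-p[0])*8)
a=cv2.imread('pics/s11.png',0).astype(np.float32);b=cv2.imread('pics/s14.png',0).astype(np.float32)
for n,(x0,y0,x1,y1) in dict(hub=(222,235,345,300),B=(165,320,235,385),A=(408,215,470,290),C=(178,120,240,185)).items():
    t=a[y0:y1,x0:x1];w=b[y0-5:y1+40,x0-12:x1+12];r=cv2.matchTemplate(w,t,cv2.TM_CCOEFF_NORMED);_,v,_,l=cv2.minMaxLoc(r);print(n,l[0]-12,l[1]-5,round(v,2))
E
```

```text
expected zoom px for 8mm [ 1.49570089 19.15813608]
hub 2 19 0.96
B 1 19 0.97
A 0 18 0.96
C 2 19 0.95
```

All four features dropped 18–19 px, against 19.2 px expected for 8 mm, so the cover is level and flush. One last check of the bystanders, then hand in.

```bash
python3 - <<'E'
from h import *
from workcell import arm
b=arm.get_image('scene')[:,:,::-1];cv2.imwrite('pics/final.png',b);a=cv2.imread('pics/scene0.png')
d=cv2.absdiff(a,b).max(2)
for n,(x0,y0,x1,y1) in dict(jar=(160,170,210,230),vial=(460,165,492,210),tape=(460,215,510,262)).items(): print(n,np.percentile(d[y0:y1,x0:x1],[50,99]))
print(arm.get_obs()['contact_force'].round(1)); print(arm.finish_job())
E
```

```text
jar [ 5. 10.]
vial [ 5. 10.]
tape [ 5. 10.]
[ 0.3 -0.8 -0.8]
the job is handed in; nothing more can be done
None
```

I turned the white cover about 145° counter-clockwise by pushing one stud with the closed fingertip until its notch met the pin. I then pressed the hub down until it stopped, lifted clear and handed the job in at about 13 s.

Last checks:
- **Alignment:** before pressing, the notch was within about 0.1 mm of the pin sideways. After pressing, the pictures show the pin inside the notch.
- **Flush:** the hub and all three studs dropped 18–19 zoomed pixels, against 19.2 expected for the full 8 mm. The tool stopped after about 8 mm of travel, and the highest force I read was about 24 N at the fingertip.
- **Other objects:** the areas around the jar, the bottle and the tape roll look unchanged from the first picture. The gripper was touching nothing.

One disagreement: the wrist camera put the housing's centre about 4–5 mm from where the two fixed cameras did. I used a compromise and centred on the hub by eye in the wrist view before pressing.

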